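# Stow the low parts case under the bench riser

### The arm

A 6-joint arm with a two-finger parallel gripper is mounted at the origin on the work surface. World frame = base frame: x ahead of the robot, y to its left, z up, the work surface at z = 0. Lengths are in m, angles in rad, forces in N, time in s.
With the tool pointing down it reaches from about 0.35 to 0.775 m from the base axis. Payload 5.5 kg.
Tool frame: the origin (TCP) lies at the very end of the fingers, on their centre line; the grasp point (between the pads) lies 19 mm behind it (env.grip_point_offset is the distance from the TCP to the grasp point, in m); z points along the fingers, y is the line along which they close (so a half turn about z gives the same grasp; the last joint's range is limited). The gripper opens to 85 mm and grips with 20 to 120 N. Pads are 22 mm wide; open, the fingers measure 114 mm over their backs; the gripper's body (76 mm by 85 mm) begins 54 mm behind the grasp point. The pads swing forward as they close: fully open they stand 13 mm farther back than shut.
Start: joints at [1.065, 0.313, 0.046, 1.304, 0, 1.431], TCP at [0.206, 0.537, 0.231] pointing down, gripper open.
Joint ranges: [-2.76, 2.76], [-0.86, 1.69], [-1.03, 1.26], [-2.2, 2.34], [-1.47, 1.5], [-3.14, 3.14]. Speed limits (rad/s): [2.57, 2.57, 3.14, 3.14, 3.14, 3.14].

### API

Orientations are given as a unit quaternion [w, x, y, z].
In Python, from workcell import sensors, imaging, workorder, env gives the robot as it stands.
- The arm moves only by the shell command python3 -m handwheel 'ROWS' [FORCE]. ROWS is JSON, a list of rows, each a list of 5 numbers: the shift along the tool's x, y, z in mm, then the turn about the tool's z in rad, then the opening, from 0 (shut) to 1 (fully open). A call has 1 to 8 rows; each row is the pose to reach, as a shift and turn from the pose commanded when the call began, along the tool's axes at that moment; what a row does not reach only later rows make up. A row lasts 1/10 s, in which the tool goes at most 50 mm and 8.59 degrees, less where a joint would pass 70% of its speed; a pose out of reach is approached as far as the arm can. A call with a gripper value outside its range is refused whole. The fingers move at their own pace and stop on an object; FORCE is the grip in N (left out, the last holds). Time passes only in rows, so rows that repeat a pose let the fingers close. It gives the time, the measured TCP pose, the force, the opening and the grip force at its end, in the units of the state.
- sensors.get_state(): the state, without advancing time (a new reading comes with each control period).
- imaging.read_camera(name): name is "side" or "top" or "wrist"; returns a dict with "color" (400x640x3 uint8, blue, green, red), "z_map" (400x640 float32, m along the optical axis (not along the pixel's ray), 0 where there is no reading), "fx", "fy", "cx", "cy" (pixels), "xyz" and "rotation" of the camera in the world. Camera axes: x right, y down, z forward; pixel columns grow to the right and rows downward; lengths in m; the calibration is good to about 2 mm. A picture is of the moment at which its call begins.
- workorder.hand_in(): hands the job in; it is judged then, once.
The state is a dict: "clock": time; "joint_pos": joint angles; "qvel": joint speeds; "tau": joint torques, N m; "tcp_pos": TCP position; "orientation": TCP orientation; "wrist_force": force on the tool from outside, world axes, zero at the start; "ft_torque": the same for the moment, N m; "finger_gap": finger opening in m; "grip_force": force on a finger pad.
Only numpy, scipy, OpenCV 4.12 (cv2) and the standard library are available. Lean on these libraries where they do the work, as an engineer would, in place of code of your own. Each camera call takes 0.05 s, during which the arm holds its last target. There are 200 camera calls.

### The job

Of the two parts cases on the bench, take the low one, which fits under the small steel riser, and slide it lid up and tongue towards you straight in under the deck until it is fully home against the back stops, then let go of it. Leave the taller case where it stands.

Things in the scene. Friction and masses are not known exactly. Their poses are not given: they have to be found in the camera images.
- low_case_center (a point): Centre (20 mm above the bench) of the low parts case: loose lidded grey plastic box, black lid, 100 mm along its x, 120 mm along y, 40 mm high, about 0.45 kg. z up. From the middle of its -x face a stiff black pull tongue sticks out: 16 mm wide along y, 50 to 106 mm from the centre along -x, from 8 to 34 mm above the bench; pinch it from above, across y, 80 mm from the centre.
- bay_mouth (a point): Point on the bench below the middle of the deck's front edge of the fixed grey steel riser, at the mouth of the open bay. x points level into the bay, z up. Bay 150 mm wide (75 mm to either side), deck underside 52 mm and top 64 mm above the bench, two stops in its rear corners, faces 106 mm in. Deck 186 mm wide, 150 mm deep; two black bins on it begin 62 mm behind the front edge and rise to 109 mm.
- tall_case_center (a point): Centre (37.5 mm above the bench) of the tall parts case: same make, plan size (100 x 120 mm) and tongue as the low one, but 75 mm high, too tall for the bay. A bystander, to be left where it stands.
Mind the look-alikes: they are no part of the job. What is shaped like the part that bears low_case_center but red is not meant. Leave any orange look-alike of the part that bears bay_mouth alone.

How it is judged:
At the end, for the whole second after the job is handed in: The low case rests flat and lid up on the bench inside the bay under the deck, within 15 mm of being fully home against the back stops, within 20 mm of the bay's middle and 11 degrees of straight, tongue outwards, released and at rest (x of low_case_center in the frame of bay_mouth between 0.041 and 0.07 m and y of low_case_center in the frame of bay_mouth between -0.02 and 0.02 m and height (world z) of low_case_center below 0.026 m and angle between low_case_center's own z axis and vertical below 0.1 rad and z of low_case_center in the frame of bay_mouth above 0.014 m and angle between the x axis of low_case_center and the x axis of bay_mouth, either way round below 0.2 rad and linear speed of low_case below 0.02 m/s); the robot touches nothing.
It fails at once if the tall case is moved by more than 30 mm (distance of tall_case_center from where it was at the start of the episode above 0.03 m).
It also fails if it takes over 43 s, if anything falls off the work surface, if the arm or the gripper's body presses on something with over 40 N, if the wrist force passes 120 N, or if a joint passes its speed limit or range.

## Working session

There is one attempt and no reset: what is moved stays moved. The work goes in short steps, Python scripts to look and compute and a shell command to move; the robot and the scene stay as the last step left them, time stands still between calls to the robot, and variables do not carry over. Pictures are saved under pics/ and viewed, at most 10 in all, crops included, and the job is handed in when it is done.

```bash
mkdir -p pics; cat > h.py <<'E'
import numpy as np,cv2
from workcell import sensors,imaging,workorder,env
def snap(n,save=None):
    c=imaging.read_camera(n)
    if save: cv2.imwrite('pics/'+save,c['color'])
    z=c['z_map'];v,u=np.mgrid[:400,:640]
    p=np.stack([(u-c['cx'])/c['fx']*z,(v-c['cy'])/c['fy']*z,z],-1)
    w=p@np.array(c['rotation']).reshape(3,3).T+np.array(c['xyz'])
    w[z==0]=np.nan
    return c,w
E
python3 - <<'E'
from h import *
for n in('top','side'):
    c,w=snap(n,n+'1.png'); np.save(n+'.npy',w); print(n,c['xyz'],np.round(c['rotation'],2).tolist())
s=sensors.get_state();print(s['tcp_pos'],s['orientation'],s['clock'],s['finger_gap'])
E
```

```text
Traceback (most recent call last):
  File "h.py", line 8, in snap
    w=p@np.array(c['rotation']).reshape(3,3).T+np.array(c['xyz'])
        ~~~~~~~~~~~~~~~~~~~~~~~~~~~~~~~^^^^^
ValueError: cannot reshape array of size 4 into shape (3,3)
```

View pics/top1.png

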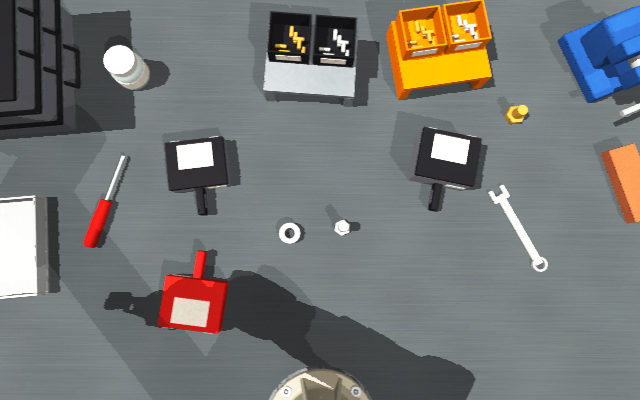

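The top view shows the grey riser at about (310,75) and the orange look-alike at (440,50). Two black-lidded cases sit at (196,162) and (448,158), and the red look-alike at (193,303). Next I'll use depth to tell the low case from the tall one.

```bash
sed -i "s/np.array(c\['rotation'\]).reshape(3,3).T/Rotation.from_quat(c['rotation'],scalar_first=True).as_matrix().T/; 1a from scipy.spatial.transform import Rotation" h.py
python3 - <<'E'
from h import *
for n in('top','side'):
    c,w=snap(n,n+'2.png'); np.save(n+'.npy',w); print(n,c['xyz'],np.round(c['rotation'],3))
    if n=='top':
        for u,v in [(178,175),(214,175),(203,205),(435,200),(430,170),(310,80),(268,92),(352,98),(193,303),(320,300),(290,30),(320,250)]: print(u,v,w[v,u].round(4))
s=sensors.get_state();print(s['tcp_pos'],s['orientation'],s['clock'],s['finger_gap'])
E
```

```text
top [0.34943458 0.02239831 0.92843256] [-0.032  0.709 -0.702  0.048]
178 175 [0.5007 0.2951 0.0409]
214 175 [0.5015 0.2218 0.0416]
203 205 [0.4404 0.2436 0.0342]
435 200 [ 0.4557 -0.2331  0.0362]
430 170 [ 0.5115 -0.2137  0.0735]
310 80 [0.6976 0.0279 0.0643]
268 92 [0.6748 0.1145 0.053 ]
352 98 [ 0.6649 -0.0596  0.0532]
193 303 [0.245  0.2537 0.0419]
320 300 [0.2478 0.0021 0.0012]
290 30 [0.7992 0.07   0.0751]
320 250 [0.3511 0.003  0.0017]
side [ 0.27589756 -0.75262766  0.866102  ] [-0.37   0.921 -0.114  0.041]
[0.20549273 0.53661152 0.23058829] [-2.37118946e-04  1.81885422e-01  9.83319460e-01 -6.90216547e-04] 0.15 0.08552667036411302
```

View pics/side2.png

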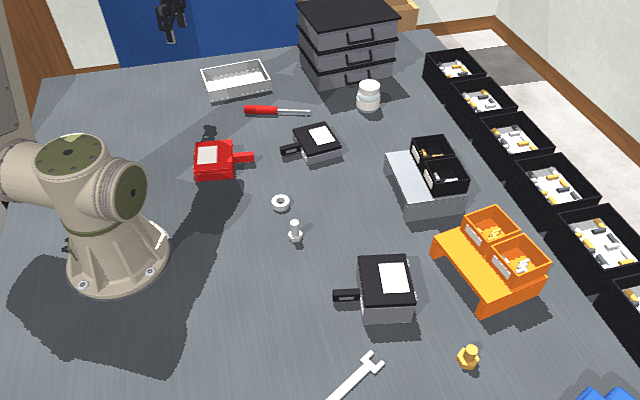

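The side view confirms that the low case is the one at (318,143). The tall case is at (385,290) and the grey riser at (430,180). Next I'll fit the poses.

```bash
cat >> h.py <<'E'
def rect(P):
    r=cv2.minAreaRect((P[:,:2]*1000).astype(np.float32)); return r, cv2.boxPoints(r).round(1).tolist()
def pick(w,lo,hi):
    lo,hi=np.array(lo),np.array(hi); m=((w>lo)&(w<hi)).all(-1); m=cv2.morphologyEx(m.astype(np.uint8),cv2.MORPH_OPEN,np.ones((3,3)))>0
    return w[m]
E
python3 - <<'E'
from h import *
w=np.load('top.npy')
P=pick(w,[.42,.16,.037],[.62,.36,.047]);print('low',len(P),rect(P))
P=pick(w,[.40,.16,.025],[.47,.36,.038]);print('tongue',len(P),rect(P),P.mean(0))
P=pick(w,[.62,-.1,.060],[.75,.15,.069]);print('deck',len(P),rect(P))
# front edge fit
for y in np.arange(-.04,.11,.02):
    q=P[abs(P[:,1]-y)<.002]; print(round(y,2),q[:,0].min().round(4),q[:,0].max().round(4))
P=pick(w,[.42,-.33,.068],[.62,-.1,.08]);print('tall',len(P),rect(P))
w=np.load('side.npy')
P=pick(w,[.42,.16,.037],[.62,.36,.047]);print('low side',len(P),rect(P))
P=pick(w,[.62,-.1,.060],[.75,.15,.069]);print('deck side',len(P),rect(P))
R=Rotation.from_quat(sensors.get_state()['orientation'],scalar_first=True).as_matrix();print(R.round(3))
E
```

```text
low 2793 (((526.9193725585938, 259.69036865234375), (100.31954956054688, 120.43064880371094), 7.810616970062256), [[469.0, 312.5], [485.3999938964844, 193.1999969482422], [584.7999877929688, 206.89999389648438], [568.4000244140625, 326.20001220703125]])
tongue 184 (((446.1571350097656, 248.46456909179688), (48.806461334228516, 16.362089157104492), 7.689866065979004), [[420.8999938964844, 253.3000030517578], [423.1000061035156, 237.10000610351562], [471.3999938964844, 243.60000610351562], [469.20001220703125, 259.79998779296875]]) [0.44696597 0.24822021 0.03430397]
deck 2767 (((708.869140625, 27.811660766601562), (185.93182373046875, 81.60844421386719), 86.65204620361328), [[662.7000122070312, -62.599998474121094], [744.2000122070312, -67.4000015258789], [755.0, 118.19999694824219], [673.5999755859375, 123.0]])
-0.04 0.6651 0.7282
-0.02 0.6659 0.7288
0.0 0.6674 0.7301
0.02 0.6705 0.7314
0.04 0.6695 0.7295
0.06 0.6717 0.7337
0.08 0.6712 0.7351
0.1 0.6728 0.7357
tall 2938 (((541.310546875, -251.74447631835938), (120.68531036376953, 103.60956573486328), 79.31472778320312), [[479.20001220703125, -301.3999938964844], [581.0, -320.6000061035156], [603.4000244140625, -202.10000610351562], [501.6000061035156, -182.8000030517578]])
low side 928 (((525.5538940429688, 260.0177917480469), (100.84688568115234, 123.74624633789062), 8.242279052734375), [[466.79998779296875, 314.0], [484.5, 191.60000610351562], [584.2999877929688, 206.0], [566.5999755859375, 328.5]])
deck side 1448 (((707.3888549804688, 27.737831115722656), (190.48074340820312, 80.74403381347656), 87.20823669433594), [[662.4000244140625, -65.4000015258789], [743.0999755859375, -69.4000015258789], [752.4000244140625, 120.9000015258789], [671.7000122070312, 124.80000305175781]])
[[-0.934  0.358 -0.001]
 [ 0.358  0.934 -0.001]
 [ 0.    -0.001 -1.   ]]
```

Everything matches the given sizes. The low case is at (527,260) with yaw 7.8°. The bay mouth is at (668,30) with yaw −3.3°. First I'll move above the tongue point at (448,249).

```bash
cat >> h.py <<'E'
def go(x,y,z,yaw): # target tcp mm and tool-y yaw-90 in deg -> row
    s=sensors.get_state();R=Rotation.from_quat(s['orientation'],scalar_first=True).as_matrix()
    d=R.T@(np.array([x,y,z])-np.array(s['tcp_pos'])*1000)
    cur=np.degrees(np.arctan2(R[1,1],R[0,1]))-90
    t=-((yaw-cur+90)%180-90)
    print('row',d.round(1),np.radians(t).round(3),'now',(np.array(s['tcp_pos'])*1000).round(1),round(cur,2),'gap',s['finger_gap'],'F',np.round(s['wrist_force'],1),'t',s['clock'])
E
python3 -m handwheel '[[-42,-23,0,-0.07,1],[-84,-46,0,-0.14,1],[-126,-69,0,-0.21,1],[-168,-92,0,-0.28,1],[-210,-115,0,-0.35,1],[-252,-138,0,-0.42,1],[-294,-161,30,-0.503,1],[-329,-182,60,-0.503,1]]' 60
python3 -m handwheel '[[0,0,0,0,1],[0,0,0,0,1]]'
python3 - <<'E'
from h import *
snap('wrist','wrist1.png')
go(447.6,248.8,6,7.8)
E
```

```text
clock: 0.95
tcp_pos: [0.4464, 0.2526, 0.1759]
orientation: [0.002, -0.069, 0.998, 0.001]
wrist_force: [1.0, 1.3, -0.1]
finger_gap: 0.0853
grip_force: 0.0
clock: 1.15
tcp_pos: [0.4439, 0.2528, 0.1746]
orientation: [-0.001, -0.067, 0.998, -0.0]
wrist_force: [-0.7, 0.4, 0.7]
finger_gap: 0.086
grip_force: 0.0
row [ -3.   -5.5 169.5] 0.0 now [444.  253.8 175.5] 7.81 gap 0.08547024151171524 F [ 0.2  0.  -0.2] t 1.2
```

View pics/wrist1.png

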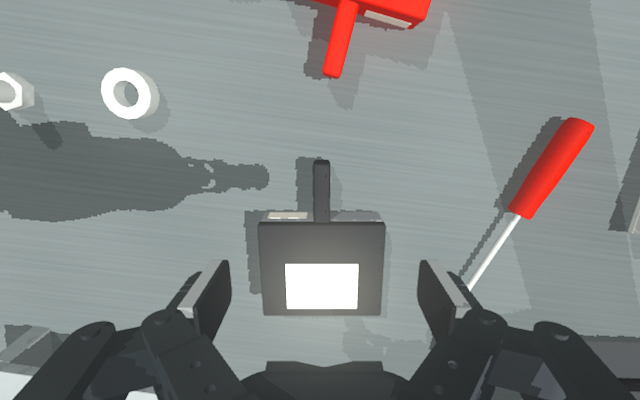

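In the wrist view the tongue is at (321,190), centred and aligned between the fingers. I'll check the fine offset with the wrist depth.

```bash
python3 - <<'E'
from h import *
for i in range(2):
    c,w=snap('wrist')
    print(np.round(c['xyz'],4),np.round(c['rotation'],3))
    P=pick(w,[.40,.2,.025],[.465,.30,.038]);print('tongue',len(P),rect(P))
    P=pick(w,[.42,.16,.037],[.62,.36,.047]);print('low',len(P),rect(P)[0])
    go(447.6,248.8,6,7.8)
E
```

```text
[0.3668 0.2428 0.3174] [0.1   0.65  0.745 0.116]
tongue 831 (((443.50830078125, 249.33106994628906), (44.70838165283203, 15.795441627502441), 8.070747375488281), [[420.29998779296875, 254.0], [422.5, 238.39999389648438], [466.70001220703125, 244.60000610351562], [464.5, 260.29998779296875]])
low 11124 ((526.0822143554688, 260.724853515625), (99.54723358154297, 119.9783935546875), 7.711150646209717)
row [ -2.6  -6.2 170.1] 0.002 now [444.1 254.5 176.1] 7.89 gap 0.08506339291450232 F [0.6 0.6 0.2] t 1.25
[0.3667 0.2433 0.3179] [0.101 0.649 0.745 0.116]
tongue 801 (((443.58660888671875, 249.2735137939453), (44.3089485168457, 15.461339950561523), 8.067085266113281), [[420.6000061035156, 253.8000030517578], [422.70001220703125, 238.5], [466.6000061035156, 244.6999969482422], [464.3999938964844, 260.0]])
low 11130 ((526.5050048828125, 260.7049865722656), (100.52910614013672, 120.14301300048828), 7.659449577331543)
row [ -2.4  -6.6 170.4] 0.002 now [444.1 254.9 176.4] 7.94 gap 0.0850994352062202 F [-0.3  0.6 -0.5] t 1.3
```

```bash
python3 -m handwheel '[[-3,-5.5,40,0,1],[-3,-5.5,80,0,1],[-3,-5.5,105,0,1],[-3,-5.5,105,0,1],[-3,-5.5,105,0,1],[-3,-5.5,105,0,1]]' |head -2
python3 - <<'E'
from h import *
c,w=snap('wrist','wrist2.png')
P=pick(w,[.40,.2,.025],[.465,.30,.038]);print('tongue',len(P),rect(P))
go(447,249.3,6,7.8)
E
```

```text
clock: 1.9
tcp_pos: [0.4493, 0.2501, 0.0727]
tongue 1847 (((443.31256103515625, 249.49099731445312), (45.310386657714844, 16.00836944580078), 7.182307720184326), [[419.79998779296875, 254.60000610351562], [421.79998779296875, 238.6999969482422], [466.79998779296875, 244.39999389648438], [464.79998779296875, 260.29998779296875]])
row [ 2.7 -0.4 66.6] 0.002 now [449.4 250.   72.7] 7.91 gap 0.08509698305024767 F [ 0.3 -0.1  0.1] t 1.95
```

View pics/wrist2.png

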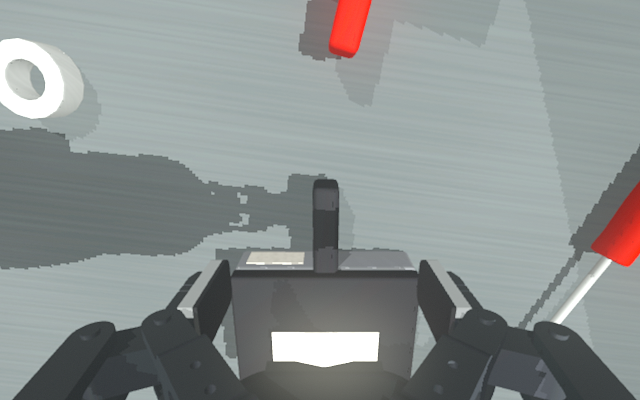

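The wrist view shows the tongue at (325,225), midway between the fingers. I'll descend and close.

```bash
python3 -m handwheel '[[2.5,-0.5,30,0,0.7],[2.5,-0.5,55,0,0.6],[2.5,-0.5,66,0,0.5],[2.5,-0.5,66,0,0.4],[2.5,-0.5,66,0,0.3],[2.5,-0.5,66,0,0],[2.5,-0.5,66,0,0],[2.5,-0.5,66,0,0]]' 60
python3 -m handwheel '[[0,0,0,0,0],[0,0,0,0,0],[0,0,0,0,0],[0,0,0,0,0]]'
python3 - <<'E'
from h import *
bx=np.array([668.1,30.2]);a=np.radians(-3.3)
for d in (-150,-24):
    p=bx+d*np.array([np.cos(a),np.sin(a)]);print(d,p.round(1));go(p[0],p[1],6,-3.3)
E
```

```text
clock: 2.75
tcp_pos: [0.4469, 0.2488, 0.0061]
orientation: [0.001, -0.069, 0.998, 0.001]
wrist_force: [-0.7, 1.2, 6.9]
finger_gap: 0.0152
grip_force: 59.2
clock: 3.15
tcp_pos: [0.4469, 0.2489, 0.0061]
orientation: [0.002, -0.069, 0.998, 0.001]
wrist_force: [-0.9, 1.8, 6.1]
finger_gap: 0.0152
grip_force: 59.2
-150 [518.3  38.8]
row [-4.200e+01 -2.178e+02 -1.000e-01] 0.195 now [446.9 248.9   6.1] 7.88 gap 0.015220467248911702 F [-0.9  1.8  6.1] t 3.15
-24 [644.1  31.6]
row [-165.6 -242.3    0.3] 0.195 now [446.9 248.9   6.1] 7.88 gap 0.015220467248911702 F [-0.9  1.8  6.1] t 3.15
```

```bash
python3 -m handwheel '[[-1,-6,0,0.005,0],[-4,-20,0,0.02,0],[-7,-36,0,0.035,0],[-10,-52,0,0.05,0],[-13,-68,0,0.065,0],[-16,-84,0,0.08,0],[-19,-100,0,0.095,0],[-21,-110,0,0.1,0]]'
python3 -m handwheel '[[-3,-14,0,0.015,0],[-6,-30,0,0.03,0],[-9,-46,0,0.04,0],[-12,-62,0,0.055,0],[-15,-78,0,0.07,0],[-18,-94,0,0.085,0],[-21,-108,0,0.095,0],[-21,-108,0,0.095,0]]'
python3 - <<'E'
from h import *
c,w=snap('top','top3.png')
P=pick(w,[.45,-.1,.036],[.662,.16,.046]);print('low',len(P),rect(P))
go(518.3,38.8,6,-3.3)
c,w=snap('wrist');P=pick(w,[.45,-.1,.036],[.660,.16,.046]);print('low wrist',len(P),rect(P))
E
```

```text
clock: 3.95
tcp_pos: [0.4828, 0.1427, 0.0061]
orientation: [0.001, -0.019, 1.0, 0.002]
wrist_force: [-1.8, 7.7, 7.0]
finger_gap: 0.0153
grip_force: 59.6
clock: 4.75
tcp_pos: [0.5084, 0.0334, 0.0061]
orientation: [0.002, 0.03, 1.0, -0.0]
wrist_force: [-0.4, -2.1, 5.8]
finger_gap: 0.0151
grip_force: 59.3
low 0 (((0.0, 0.0), (0.0, 0.0), 0.0), [[0.0, 0.0], [0.0, 0.0], [0.0, 0.0], [0.0, 0.0]])
row [-9.5  6.   0.1] -0.002 now [508.4  33.4   6.1] -3.41 gap 0.014993277806005465 F [-0.4 -3.6  5.5] t 4.8
low wrist 1361 (((526.0108032226562, 31.54473304748535), (97.67280578613281, 61.594120025634766), 86.74076843261719), [[492.5, -15.5], [554.0, -19.0], [559.5, 78.5999984741211], [498.0, 82.0999984741211]])
```

View pics/top3.png

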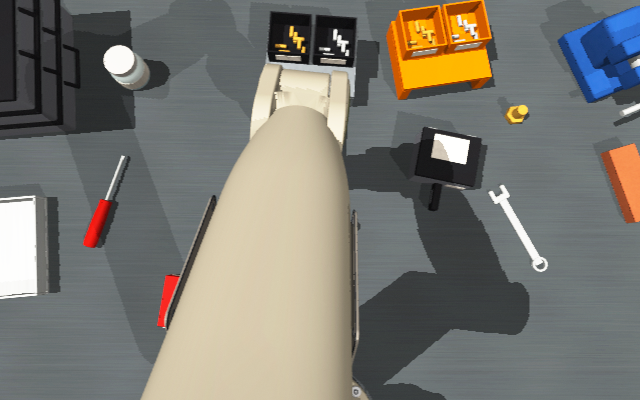

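The arm hides the case in the top view, where the riser is still visible at (310,80). I'll measure the case with the side and wrist cameras instead.

```bash
python3 - <<'E'
from h import *
c,w=snap('side','side3.png')
P=pick(w,[.45,-.1,.030],[.662,.16,.048]);print('low side',len(P),rect(P))
c,w=snap('wrist','wrist3.png')
P=pick(w,[.45,-.1,.028],[.662,.16,.050]);print('low wrist',len(P),rect(P),P[:,2].min(),P[:,2].max())
a=cv2.resize(cv2.imread('pics/side3.png')[100:300,280:520],(480,400));b=cv2.resize(cv2.imread('pics/wrist3.png'),(320,200))
b=cv2.copyMakeBorder(b,0,200,0,0,cv2.BORDER_CONSTANT);cv2.imwrite('pics/c3.png',np.hstack([a,b]))
E
```

```text
low side 1543 (((562.2830810546875, 30.042354583740234), (125.91082763671875, 157.80477905273438), 87.23212432861328), [[480.3999938964844, -29.0], [638.0999755859375, -36.599998474121094], [644.0999755859375, 89.0999984741211], [486.5, 96.69999694824219]])
low wrist 7669 (((519.7948608398438, 32.10471725463867), (115.34933471679688, 74.52395629882812), 86.30410766601562), [[478.8999938964844, -23.0], [553.2999877929688, -27.899999618530273], [560.7000122070312, 87.30000305175781], [486.29998779296875, 92.0999984741211]]) 0.028020672463850024 0.049996609193259114
```

View pics/c3.png

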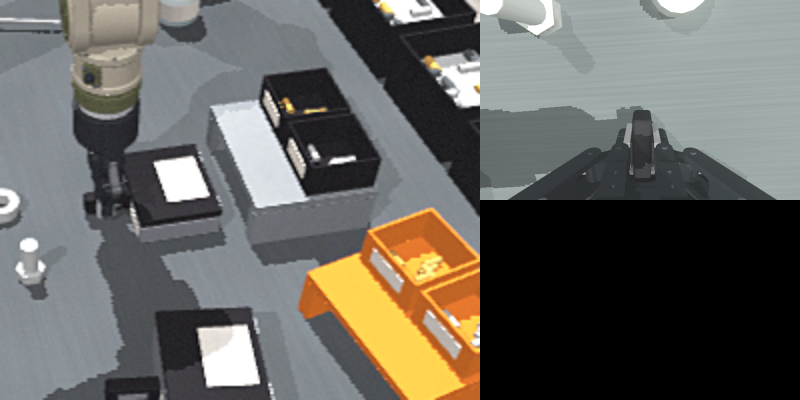

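The side crop shows the case held straight, with its front face about 30 mm before the mouth. It is about 6 mm right of the bay line, so I'll correct that before inserting.

```bash
python3 -m handwheel '[[-2,3,0,0,0],[-5,6,0,0,0],[-10,6,0,0,0],[-10,6,0,0,0],[-10,6,0,0,0]]'
python3 - <<'E'
from h import *
c,w=snap('side')
P=pick(w,[.53,-.1,.036],[.668,.16,.046]);print('low side',len(P),rect(P))
go(518.3,38.8,6,-3.3);go(644.1,31.6,6,-3.3)
E
```

```text
clock: 5.45
tcp_pos: [0.5145, 0.0395, 0.0061]
orientation: [-0.002, 0.029, 1.0, -0.001]
wrist_force: [-11.5, -2.1, 17.8]
finger_gap: 0.0151
grip_force: 61.0
low side 1412 (((594.5331420898438, 33.679222106933594), (124.06790161132812, 101.076904296875), 87.50765228271484), [[541.2999877929688, -26.100000381469727], [642.2999877929688, -30.5], [647.7000122070312, 93.5], [546.7000122070312, 97.9000015258789]])
row [-3.8 -0.5  0.1] -0.001 now [514.5  39.5   6.1] -3.36 gap 0.015221356074438537 F [-10.2  -2.4  17.8] t 5.5
row [-129.8   -0.3   -0.3] -0.001 now [514.5  39.5   6.1] -3.36 gap 0.015221356074438537 F [-10.2  -2.4  17.8] t 5.5
```

```bash
python3 -m handwheel '[[-5,0,-1,0,0],[-14,0,-1,0,0],[-24,0,-1,0,0],[-34,0,-1,0,0],[-44,0,-1,0,0],[-54,0,-1,0,0],[-64,0,-1,0,0],[-64,0,-1,0,0]]'
python3 - <<'E'
from h import *
go(644.1,31.6,6,-3.3)
E
```

```text
clock: 6.3
tcp_pos: [0.5814, 0.0363, 0.0061]
orientation: [0.0, 0.029, 1.0, -0.0]
wrist_force: [-1.6, -1.1, 4.3]
finger_gap: 0.0152
grip_force: 59.1
row [-62.8  -1.1   0.2] -0.0 now [581.4  36.3   6.1] -3.32 gap 0.015155470289345925 F [-1.6 -1.1  4.3] t 6.3
```

```bash
python3 -m handwheel '[[-8,-1,0,0,0],[-16,-1,0,0,0],[-24,-1,0,0,0],[-32,-1,0,0,0],[-40,-1,0,0,0],[-46,-1,0,0,0],[-50,-1,0,0,0],[-50,-1,0,0,0]]'
python3 -m handwheel '[[-2,0,0,0,0],[-4,0,0,0,0],[-6,0,0,0,0],[-8,0,0,0,0],[-8,0,0,0,0]]'
python3 - <<'E'
from h import *
go(644.1,31.6,6,-3.3)
E
```

```text
clock: 7.1
tcp_pos: [0.6295, 0.0327, 0.0061]
orientation: [-0.001, 0.029, 1.0, 0.0]
wrist_force: [-5.6, 0.6, 6.4]
finger_gap: 0.0152
grip_force: 59.4
clock: 7.6
tcp_pos: [0.6369, 0.0323, 0.0061]
orientation: [-0.001, 0.029, 1.0, 0.0]
wrist_force: [-7.7, 1.1, 7.7]
finger_gap: 0.0151
grip_force: 59.4
row [-7.3 -0.3  0.1] -0.0 now [636.9  32.3   6.1] -3.31 gap 0.015106964089845052 F [-7.7  1.1  7.7] t 7.6
```

Now I'll creep forward until it meets the stops.

```bash
python3 -m handwheel '[[-2,0,0,0,0],[-4,0,0,0,0],[-6,0,0,0,0],[-7,0,0,0,0],[-7,0,0,0,0]]'
python3 -m handwheel '[[-2,0,0,0,0],[-4,0,0,0,0],[-5,0,0,0,0],[-5,0,0,0,0]]'
```

```text
clock: 8.1
tcp_pos: [0.6437, 0.0319, 0.0062]
orientation: [-0.001, 0.029, 1.0, 0.0]
wrist_force: [-7.0, -0.1, 6.9]
finger_gap: 0.0152
grip_force: 59.5
clock: 8.5
tcp_pos: [0.6438, 0.032, 0.0061]
orientation: [-0.006, 0.029, 1.0, -0.0]
wrist_force: [-19.5, -0.5, 18.6]
finger_gap: 0.0151
grip_force: 61.1
```

It met the stops at x = 643.8 mm, against 644.1 mm predicted. I'll ease off, open, and lift away.

```bash
python3 -m handwheel '[[4,0,0,0,0],[4,0,0,0,0],[4,0,0,0,0.3],[4,0,0,0,0.5],[4,0,0,0,0.5],[4,0,0,0,0.5],[4,0,0,0,0.5]]'
python3 -m handwheel '[[0,0,-10,0,0.5],[0,0,-35,0,0.5],[0,0,-70,0,0.5],[20,0,-110,0,0.5],[60,0,-150,0,0.5],[110,0,-150,0,0.5],[150,0,-150,0,0.5],[150,0,-150,0,0.5]]'
python3 -m handwheel '[[40,40,0,0,0.5],[60,80,0,0,0.5],[60,120,0,0,0.5],[60,160,0,0,0.5],[60,200,0,0,0.5],[60,240,0,0,0.5],[60,240,0,0,0.5]]'
python3 - <<'E'
from h import *
c,w=snap('top','top4.png');snap('side','side4.png')
P=pick(w,[.53,-.03,.028],[.664,.09,.04]);print('tongue',len(P),rect(P))
P=pick(w,[.42,-.33,.068],[.62,-.1,.08]);print('tall',len(P),rect(P)[0])
P=pick(w,[.62,-.1,.060],[.75,.15,.069]);print('deck',len(P),rect(P)[0])
a=cv2.imread('pics/top4.png')[:250,200:500];b=cv2.imread('pics/side4.png')[50:300,300:600]
cv2.imwrite('pics/c4.png',np.hstack([a,b]))
E
```

```text
clock: 9.2
tcp_pos: [0.6466, 0.0316, 0.0053]
orientation: [0.0, 0.029, 1.0, 0.0]
wrist_force: [-0.4, -0.0, 0.2]
finger_gap: 0.0428
grip_force: 0.0
clock: 10.0
tcp_pos: [0.4888, 0.0413, 0.1552]
orientation: [-0.004, 0.029, 1.0, 0.0]
wrist_force: [0.1, -0.1, 0.6]
finger_gap: 0.043
grip_force: 0.0
clock: 10.7
tcp_pos: [0.4515, 0.2877, 0.1562]
orientation: [0.001, 0.026, 1.0, 0.001]
wrist_force: [0.6, -1.1, 0.1]
finger_gap: 0.0427
grip_force: 0.0
tongue 157 (((641.0909423828125, 30.47159194946289), (44.91863250732422, 14.815725326538086), 0.5896483063697815), [[618.5999755859375, 37.599998474121094], [618.7000122070312, 22.799999237060547], [663.5999755859375, 23.299999237060547], [663.5, 38.099998474121094]])
tall 2958 ((541.4086303710938, -251.99295043945312), (120.7276611328125, 103.32701873779297), 79.03607177734375)
deck 2759 ((706.8204956054688, 27.761032104492188), (186.1061248779297, 77.54232025146484), 86.84085083007812)
```

View pics/c4.png

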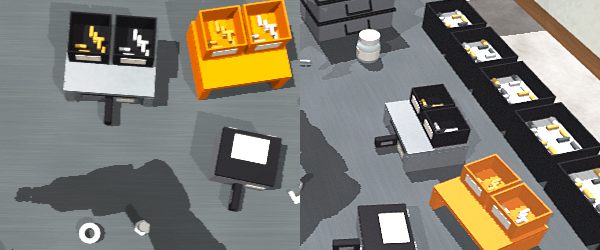

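The crop shows the tongue at (109,110) sticking straight out under the deck. Its tip at x = 618.6 mm puts the case centre about 56 mm in, which is fully home. The tall case hasn't moved and the arm is clear.

```bash
python3 -c "
from workcell import workorder
print(workorder.hand_in())"
```

```text
the job is handed in; nothing more can be done
None
```

The low case is under the riser deck, home against the back stops with its tongue outwards and released; the tall case hasn't moved, and I've handed the job in, though the hand-in gave no verdict.

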